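Hang the brush-washing pail on the stand's hook

TASK

Hang the brush-washing pail up to drip dry: raise its bail from lying flat to upright while the pail stays standing where it is, then carry the pail by the bail to the stand and hook the middle of the bail's wooden grip over the hook, fully down in the dip behind the upturned tip, so that the pail hangs level. Do it gently: let the hook take the weight before you let go, do not lean on the hook, drop the pail or tip it, and leave the jar, the bowl and the tape alone.

Things in the scene. Friction and masses are not known exactly. Their poses are not given: they have to be found in the camera images.
- pail: Loose tapered metal pail, empty, 0.42 to 0.7 kg with its bail. 100 mm high; 92 mm across at the foot, 108 at the rim, 114 over the rim bead. Origin: centre of its underside; z up. Ears at its y = +60 and -60 mm, 90 mm up, carry the bail; the pivot line is parallel to the pail's y. The lowered bail sticks out flat to the pail's +x.
- bail (a joint): Angle of the 5 mm wire bail in the pail's ears, rad: 0 = lying flat on its stop, level, pointing to the pail's +x; 1.57 = upright; 3.14 = flat on the other side. The pivots are a little stiff (0.05 N m), so it stays where it is left. Pushing along the bail towards the pail can tip the light pail; a light pull does not. Starts between 0 and 0.15.
- bail_grip (a point): Centre of the bail's wooden grip: a cylinder 14 mm thick and 78 mm long, parallel to the pail's y, turning easily on the wire, 100 mm from the pivot line. Bail flat: 90 mm up, 36 mm free between grip and rim bead. Bail upright: 190 mm above the pail's underside.
- stand: Fixed stand: grey drip tray (250 x 150 mm, 14 high, from 80 mm in front (-x) to 170 behind the origin); at x = +140 mm a 16 mm post, 322 high, with a sliding collar that carries the hook arm. Origin: on the table, straight below the hook's seat; z up. Arm: level 8 mm rod from the post along -x (roughly to the robot), in the stand's xz plane.
- hook_mid (a point): Fixed mark 246 mm above the stand's origin: where the centre of the seated grip would be with the collar at mid height. The collar is clamped up to 15 mm above or below that, not reported: find the seat's true height by sight or feel. x and y are true: the seated grip's centre has 3 mm play to the front and 4 mm to the back.
- hook_face (a point): Fixed mark on the stand 15 mm in front (-x) of hook_mid: the plane of the upturned tip. Along the arm the rod's top is 10 mm higher than in the seat up to 22 mm behind it, then slopes into a dip 16 mm long (the seat), then rises to the tip's red ball (10 mm thick), whose top is 19 mm above the rod's top in the seat.
- hook_over (a point): Fixed mark 47 mm above hook_mid. With the upright bail's grip centre at this height (it may be 8 mm higher or lower) the grip clears the tip and the pail's rim passes below the arm at every collar height, so the bail can be passed over the tip along the stand's +x, starting 100 mm or more in front.
- jar: Bystander: red paint jar, black cap, 66 mm across, 75 mm high; origin under its centre.
- bowl: Bystander: red plastic bowl, 124 mm across, 55 mm high; origin under its centre.
- tape: Bystander: roll of masking tape lying flat, 100 mm across, 38 mm high; origin under its centre.
Not all that is in view belongs to the job. What is meant by the pail is not blue, and is the larger of those in its own colour.

How it is judged:
On the way, in this order (a step that is already met when the one before it is completed fails the run):
1. the bail is raised upright (within about 14 degrees) while the pail stands upright on the table (lifted less than 12 mm), within 40 mm of where it was (value of joint bail between 1.32 and 1.82 rad and height (world z) of pail below 0.012 m and angle between pail's own z axis and vertical below 0.15 rad and distance of pail from where it was at the start of the episode below 0.04 m), for 0.2 s.
2. the bail's grip sits over the hook's seat and the hook carries the pail (at least 2 N) while the fingers still hold it (contact force between pail and stand above 2 N and contact force between the fingers and pail above 0.2 N and height (world z) of pail above 0.02 m and x of bail_grip in the frame of stand between -0.009 and 0.01 m and y of bail_grip in the frame of stand between -0.015 and 0.015 m), for 0.2 s.
At the end, for the whole second after the job is handed in: The pail hangs free and almost still from the hook, released, foot over 20 mm up, within 14 degrees of level, bail upright within 23 degrees; the grip's centre within 9 mm of the seat to the front, 10 mm to the back and 15 mm to either side (contact force between pail and stand above 2 N and height (world z) of pail above 0.02 m and x of bail_grip in the frame of stand between -0.009 and 0.01 m and y of bail_grip in the frame of stand between -0.015 and 0.015 m and value of joint bail between 1.17 and 1.97 rad and angle between pail's own z axis and vertical below 0.25 rad and linear speed of pail below 0.12 m/s and contact force between the fingers and pail below 0.05 N); the robot touches nothing.
It fails at once if the hook is leaned on or struck: more than 20 N between pail (with bail) and stand (contact force between pail and stand above 20 N).
It fails at once if the robot knocks the stand: more than 15 N (contact force between any of the arm, the fingers and stand above 15 N).
It fails at once if the pail is dropped or flung: moves faster than 0.25 m/s while the fingers do not touch it (linear speed of pail above 0.25 m/s and contact force between the fingers and pail below 0.05 N).
It fails at once if the pail is tipped more than 29 degrees (angle between pail's own z axis and vertical above 0.5 rad).
It fails at once if jar, bowl or tape moved by more than 20 mm (distance of any of jar, bowl, tape from where it was at the start of the episode above 0.02 m).
It also fails if it takes over 72 s, if anything falls off the work surface, if the arm or the gripper's body presses on something with over 40 N, if the wrist force passes 120 N, or if a joint passes its speed limit or range.

ROBOT

A 6-joint arm with a two-finger parallel gripper is mounted at the origin on the work surface. World frame = base frame: x ahead of the robot, y to its left, z up, the work surface at z = 0. Lengths are in m, angles in rad, forces in N, time in s.
With the tool pointing down it reaches from about 0.3 to 0.95 m from the base axis. Payload 3.1 kg.
Tool frame: the origin (TCP) lies at the very end of the fingers, on their centre line; the grasp point (between the pads) lies 19 mm behind it; z points along the fingers, y is the line along which they close (so a half turn about z gives the same grasp; the last joint's range is limited). The gripper opens to 85 mm and grips with 20 to 120 N. Pads are 22 mm wide; open, the fingers measure 114 mm over their backs; the gripper's body (76 mm by 85 mm) begins 54 mm behind the grasp point. The pads swing forward as they close: fully open they stand 13 mm farther back than shut.
Start: joints at [1.117, 0.308, 1.634, -0, 1.2, -0.07], TCP at [0.234, 0.58, 0.231] pointing down, gripper open.
Joint ranges: [-3.06, 3.06], [-0.79, 1.96], [0.05, 2.63], [-1.19, 4.34], [0.05, 2.64], [-2.94, 2.94]. Speed limits (rad/s): [2.79, 2.79, 3.14, 3.14, 3.14, 3.14].

INTERFACE

Orientations are given as [roll, pitch, yaw] about the fixed x, y, z axes, in that order (R = Rz(yaw) Ry(pitch) Rx(roll)).
In Python, from cell import ctrl gives the robot as it stands.
- The arm moves only by the shell command python3 -m pendant 'ROWS'. ROWS is JSON, a list of rows, each a list of 7 numbers: the turn, a rotation vector about the tool's x, y, z in rad, then the shift along the tool's x, y, z in mm, then the opening, from 0 (shut) to 1 (fully open). In form: [[rx, ry, rz, x, y, z, fingers], ...]. A call has exactly 10 rows; each row is the pose to reach, as a shift and turn from the pose commanded when the call began, along the tool's axes at that moment; what a row does not reach only later rows make up. A row lasts 1/10 s, in which the tool goes at most 50 mm and 8.59 degrees, less where a joint would pass 70% of its speed; a pose out of reach is approached as far as the arm can. A call with a gripper value outside its range is refused whole. The fingers move at their own pace and stop on an object; the grip force is fixed at half the most. Time passes only in rows, so rows that repeat a pose let the fingers close, or fill a call up. It gives the time, the measured TCP pose, the force, the opening and the grip force at its end, in the units of the state.
- ctrl.state(): the state, without advancing time (a new reading comes with each control period).
- ctrl.camera(name): name is "scene" or "top"; returns (picture, depth): 480x640x3 uint8, blue, green, red; 480x640 float32, m along the optical axis (not along the pixel's ray), 0 where there is no reading.
- ctrl.calibration(name): a dict with "camera_matrix" (3x3 intrinsics, pixels), "extrinsics" (4x4, takes a point from camera to world coordinates). Camera axes: x right, y up, looking along -z (the intrinsics and any distortion apply to the point x, -y, -z); pixel columns grow to the right and rows downward; lengths in m; the calibration is good to about 2 mm. A picture is of the moment at which its call begins. calibration takes no time and is no camera call.
- ctrl.finish_job(): hands the job in; it is judged then, once.
The state is a dict: "time": time; "q": joint angles; "qd": joint speeds; "joint_torque": joint torques, N m; "tcp_pos": TCP position; "orientation": TCP orientation; "force": force on the tool from outside, world axes, zero at the start; "wrist_torque": the same for the moment, N m; "opening": finger opening in m; "grasp_force": force on a finger pad.
Only numpy, scipy, OpenCV 4.12 (cv2) and the standard library are available. Lean on these libraries where they do the work, as an engineer would, in place of code of your own. Each camera call takes 0.05 s, during which the arm holds its last target. There are 200 camera calls.

## Working session

There is one attempt and no reset: what is moved stays moved. The work goes in short steps, Python scripts to look and compute and a shell command to move; the robot and the scene stay as the last step left them, time stands still between calls to the robot, and variables do not carry over. Pictures are saved under pics/ and viewed, at most 10 in all, crops included, and the job is handed in when it is done.

```bash
ls; mkdir -p pics
python3 - <<'E'
from cell import ctrl
import cv2,numpy as np
s=ctrl.state();print({k:np.round(v,3).tolist() for k,v in s.items()})
for n in("scene","top"):
    im,d=ctrl.camera(n);cv2.imwrite(f"pics/{n}0.png",im);np.save(f"pics/{n}0.npy",d)
    c=ctrl.calibration(n);print(n,{k:np.round(v,4).tolist() if not isinstance(v,str) else v for k,v in c.items()})
E
```

```text
pics
{'time': 0.0, 'q': [1.117, 0.309, 1.635, -0.0, 1.2, -0.07], 'qd': [-0.001, 0.0, 0.001, -0.001, -0.001, -0.0], 'joint_torque': [0.0, -41.527, -27.666, -0.0, 0.011, -0.0], 'tcp_pos': [0.234, 0.579, 0.23], 'orientation': [-3.139, -0.0, 2.758], 'force': [0.344, 0.024, -0.393], 'wrist_torque': [-0.033, -0.016, 0.049], 'grasp_force': 0.0, 'opening': 0.085}
scene {'camera_matrix': [[498.1762, 0.0, 329.1013], [0.0, 498.1762, 237.008], [0.0, 0.0, 1.0]], 'extrinsics': [[0.0592, -0.7833, 0.6189, 1.4534], [0.9982, 0.0386, -0.0468, -0.0784], [0.0128, 0.6205, 0.7841, 1.2573], [0.0, 0.0, 0.0, 1.0]]}
top {'camera_matrix': [[500.5605, 0.0, 318.9212], [0.0, 500.5605, 247.6002], [0.0, 0.0, 1.0]], 'extrinsics': [[0.0049, 0.9967, -0.0816, 0.4909], [-1.0, 0.0044, -0.0074, 0.0075], [-0.007, 0.0816, 0.9966, 1.7219], [0.0, 0.0, 0.0, 1.0]]}
```

View pics/scene0.png

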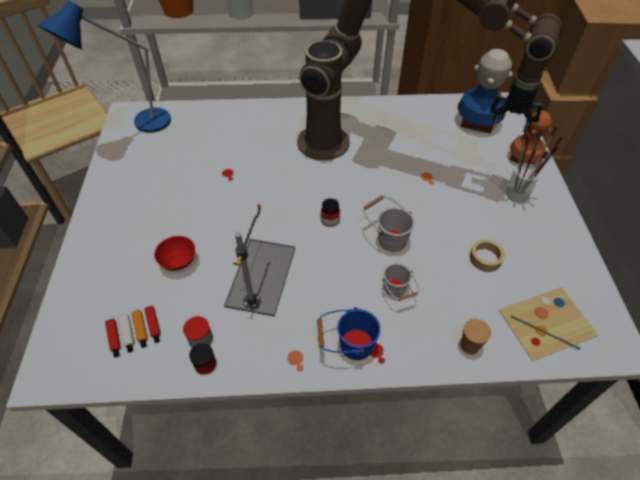

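View pics/top0.png

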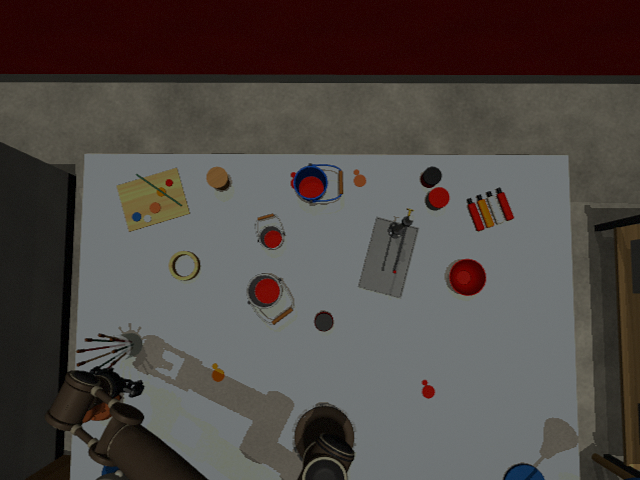

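The candidates are the grey pail at scene (395,228) / top (266,292), the small grey pail at scene (397,280) / top (271,236), and the blue pail at scene (358,335) / top (311,183). The one meant is the larger grey pail at scene (395,228): it isn't blue, and it's the bigger of the two grey ones. Its grip is at scene (374,202) / top (283,315). The stand's tray is at top (388,257), with the hook's red ball at top (395,272) / scene (259,206). I'll confirm this in an enlarged crop and measure.

```bash
cat > h.py <<'E'
import numpy as np,cv2
from cell import ctrl
def cal(n):
    c=ctrl.calibration(n);return np.array(c["camera_matrix"]),np.array(c["extrinsics"]),np.array(c.get("distortion",np.zeros(5)))
def ray(n,uv):
    K,E,_=cal(n);p=np.linalg.inv(K)@[uv[0],uv[1],1]
    return E[:3,3],E[:3,:3]@[p[0],-p[1],-p[2]]
def plane(n,uv,z):
    o,d=ray(n,uv);return o+d*(z-o[2])/d[2]
def two(ua,ub):
    a,da=ray("scene",ua);b,db=ray("top",ub);da=da/np.linalg.norm(da);db=db/np.linalg.norm(db)
    s=np.linalg.lstsq(np.c_[da,-db],b-a,rcond=None)[0];p,q=a+s[0]*da,b+s[1]*db
    return (p+q)/2,np.linalg.norm(p-q)
def pix(n,P):
    K,E,_=cal(n);c=np.linalg.inv(E)@[*P,1];u=K@[c[0],-c[1],-c[2]];return u[:2]/u[2]
def dep(n,uv,d):
    K,E,_=cal(n);z=d[int(uv[1]),int(uv[0])];p=np.linalg.inv(K)@[uv[0],uv[1],1]*z
    return (E@[p[0],-p[1],-p[2],1])[:3]
E
python3 - <<'E'
from h import *
print(ctrl.calibration("top").keys())
out=[]
for n,bx in(("scene",[(355,185,80,80),(225,190,80,130)]),("top",[(240,260,70,75),(350,195,80,110)])):
    im=cv2.imread(f"pics/{n}0.png");d=np.load(f"pics/{n}0.npy")
    for x,y,w,h in bx:
        out.append(cv2.resize(im[y:y+h,x:x+w],(400,300) if 0 else (int(300*w/h),300),interpolation=cv2.INTER_CUBIC))
    hsv=cv2.cvtColor(im,cv2.COLOR_BGR2HSV)
    # grip: orange
    x,y,w,h=bx[0];m=cv2.inRange(hsv[y:y+h,x:x+w],(5,110,60),(20,255,255))
    k,l,st,c=cv2.connectedComponentsWithStats(m)
    for i in range(1,k):
        if st[i,4]>15:
            uv=c[i]+[x,y];pts=np.argwhere(l==i)[:,::-1].astype(np.float32);print(n,"grip",uv.round(1),st[i],cv2.minAreaRect(pts),plane(n,uv,.095).round(4),dep(n,uv,d).round(3))
    x,y,w,h=bx[1];m=cv2.inRange(hsv[y:y+h,x:x+w],(0,110,50),(6,255,255))|cv2.inRange(hsv[y:y+h,x:x+w],(172,110,50),(180,255,255))
    k,l,st,c=cv2.connectedComponentsWithStats(m)
    for i in range(1,k): print(n,"red",(c[i]+[x,y]).round(1),st[i,4],dep(n,c[i]+[x,y],d).round(3))
r1=np.hstack(out[:2]);r2=np.hstack(out[2:])
W=max(r1.shape[1],r2.shape[1]);P=lambda a:cv2.copyMakeBorder(a,0,0,0,W-a.shape[1],cv2.BORDER_CONSTANT)
cv2.imwrite("pics/crop1.png",np.vstack([P(r1),P(r2)]));print(W)
E
```

```text
dict_keys(['camera_matrix', 'extrinsics'])
scene grip [373.4 202. ] [10 12 18 11 39] ((18.47191047668457, 16.95505714416504), (1.9079961776733398, 19.71596336364746), 57.9946174621582) [0.4022 0.1387 0.095 ] [0.412 0.137 0.106]
scene red [258.5 205.5] 4 [ 0.545 -0.202  0.255]
top grip [281.8 315.5] [32 48 21 16 84] ((41.6400032043457, 55.5200080871582), (3.6000001430511475, 23.200000762939453), 53.13010025024414) [0.4036 0.1384 0.095 ] [0.404 0.138 0.105]
top red [428.6 197.6] 12 [ 0.795 -0.345  0.07 ]
top red [394.1 271.1] 8 [ 0.543 -0.202  0.256]
498
```

View pics/crop1.png

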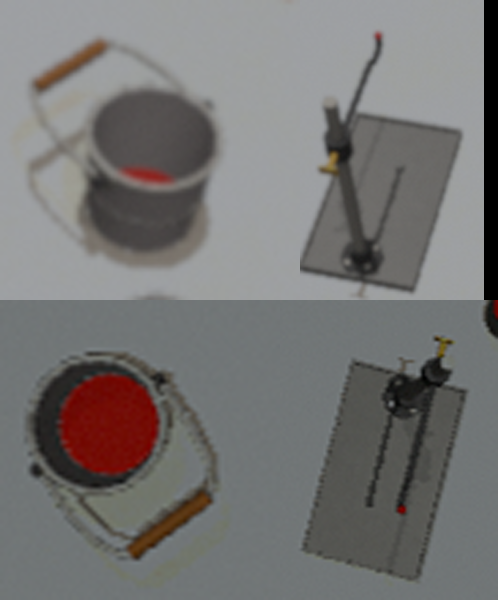

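The crop confirms it: the large grey pail's bail points down and to the right in the top view, its ears are at top (280,279) and (249,302), and the red tip ball is at top (394,271). Next come the stand frame, the pail frame and the ball height.

Run:
```python
from h import *
im=cv2.imread("pics/top0.png");d=np.load("pics/top0.npy")
B,p=two((258.5,205.5),(394.1,271.1));print("ball",B.round(4),p.round(4),"seat grip z",B[2]-.007)
g,p=two((373.4,202),(281.8,315.5));print("grip",g.round(4),p.round(4))
e1=plane("top",(280,279.5),.09);e2=plane("top",(249,302.5),.09);c=(e1+e2)/2;print("ears",e1.round(4),e2.round(4),np.linalg.norm(e1-e2))
# rim: scene/top: use depth: points with z .09-.11 near pail
ys,xs=np.mgrid[255:340,235:310];P=np.array([dep("top",(x,y),d) for x,y in zip(xs.ravel(),ys.ravel())])
rim=P[(abs(P[:,2]-.1)<.012)];
r=rim[np.linalg.norm(rim[:,:2]-c[:2],axis=1)<.07]
A=np.c_[2*r[:,:2],np.ones(len(r))];s=np.linalg.lstsq(A,(r[:,:2]**2).sum(1),rcond=None)[0];print("rim fit",s[:2],np.sqrt(s[2]+s[0]**2+s[1]**2),len(r),r[:,2].mean())
print("pail x yaw ears",np.degrees(np.arctan2(*(g-c)[[1,0]])),"len",np.linalg.norm(g-c),"c",c, "perp ears",np.degrees(np.arctan2(-(e1-e2)[0],(e1-e2)[1])))
# tray
hsv=cv2.cvtColor(im,cv2.COLOR_BGR2HSV);x,y,w,h=350,205,80,100
m=(cv2.cvtColor(im,cv2.COLOR_BGR2GRAY)[y:y+h,x:x+w]<115).astype(np.uint8)
m=cv2.morphologyEx(m,cv2.MORPH_OPEN,np.ones((9,9)));
cn=max(cv2.findContours(m,0,2)[0],key=cv2.contourArea)
q=cv2.boxPoints(cv2.minAreaRect(cn))+[x,y];print(q)
w=np.array([plane("top",u,.014) for u in q]);print(w.round(4));L=np.linalg.norm(w-np.roll(w,-1,0),axis=1);print("sides",L)
i=np.argmax(L);v=w[(i+1)%4]-w[i];v*=np.sign(v[0]);v/=np.linalg.norm(v);ctr=w.mean(0)
print("yaw",np.degrees(np.arctan2(v[1],v[0])),"origin",ctr-.045*v,"ball-based origin",B+.015*v)
for n,u,z in(("jar",(323,321),.075),("tape",(184,266),.038),("bowl",(467,277),.055)):print(n,plane("top",u,z).round(3))
```

```text
ball [ 0.543  -0.2024  0.2529] 0.0003 seat grip z 0.24593367432978908
grip [0.4038 0.1383 0.0967] 0.0005
ears [0.5197 0.1458 0.09  ] [0.4447 0.2456 0.09  ] 0.12483801714956361Traceback (most recent call last):
  File "<stdin>", line 7, in <module>
  File "h.py", line 17, in dep
    K,E,_=cal(n);z=d[int(uv[1]),int(uv[0])];p=np.linalg.inv(K)@[uv[0],uv[1],1]*z
          ~~~^^^
  File "h.py", line 4, in cal
    c=ctrl.calibration(n);return np.array(c["camera_matrix"]),np.array(c["extrinsics"]),np.array(c.get("distortion",np.zeros(5)))
ValueError: time passes only in moves, steps and waits
```

```bash
sed -i '1i import functools' h.py; sed -i 's/^def cal/@functools.cache\ndef cal/' h.py
python3 - <<'E'
from h import *
im=cv2.imread("pics/top0.png");d=np.load("pics/top0.npy")
B,p=two((258.5,205.5),(394.1,271.1))
g,p=two((373.4,202),(281.8,315.5))
e1=plane("top",(280,279.5),.09);e2=plane("top",(249,302.5),.09);c=(e1+e2)/2
ys,xs=np.mgrid[255:340,235:310];P=np.array([dep("top",(x,y),d) for x,y in zip(xs.ravel(),ys.ravel())])
r=P[(abs(P[:,2]-.1)<.012)&(np.linalg.norm(P[:,:2]-c[:2],axis=1)<.065)]
A=np.c_[2*r[:,:2],np.ones(len(r))];s=np.linalg.lstsq(A,(r[:,:2]**2).sum(1),rcond=None)[0];print("rim fit",s[:2],np.sqrt(s[2]+s[0]**2+s[1]**2),len(r),r[:,2].mean())
print("pail x yaw",np.degrees(np.arctan2(*(g-c)[[1,0]])),"len",np.linalg.norm(g-c),"c",c, "perp ears",np.degrees(np.arctan2(-(e1-e2)[0],(e1-e2)[1])))
x,y,w,h=350,205,80,100
m=(cv2.cvtColor(im,cv2.COLOR_BGR2GRAY)[y:y+h,x:x+w]<115).astype(np.uint8)
m=cv2.morphologyEx(m,cv2.MORPH_OPEN,np.ones((9,9)));
cn=max(cv2.findContours(m,0,2)[0],key=cv2.contourArea)
q=cv2.boxPoints(cv2.minAreaRect(cn))+[x,y];print(q)
w=np.array([plane("top",u,.014) for u in q]);print(w.round(4));L=np.linalg.norm(w-np.roll(w,-1,0),axis=1);print("sides",L)
i=np.argmax(L);v=w[(i+1)%4]-w[i];v*=np.sign(v[0]);v/=np.linalg.norm(v);ctr=w.mean(0)
print("yaw",np.degrees(np.arctan2(v[1],v[0])),"origin",ctr-.045*v,"ball-based origin",B+.015*v)
for n,u,z in(("jar",(323,321),.075),("tape",(184,266),.038),("bowl",(467,277),.055)):print(n,plane("top",u,z).round(3))
E
```

```text
rim fit [0.4832706  0.19728579] 0.05446770250898267 273 0.09824466858998653
pail x yaw -143.804764017405 len 0.09737723879397718 c [0.48220367 0.1956873  0.09      ] perp ears -143.08547196232544
[[356.88235855 287.47058868]
 [376.05882835 210.7647047 ]
 [420.76470947 221.94116974]
 [401.58823395 298.64705658]]
[[ 0.4953 -0.1096  0.014 ]
 [ 0.7587 -0.1759  0.014 ]
 [ 0.7206 -0.3291  0.014 ]
 [ 0.4582 -0.2611  0.014 ]]
sides [0.27168274 0.15785909 0.27103399 0.15594196]
yaw -14.121538799902572 origin [ 0.56455558 -0.20791587  0.014     ] ball-based origin [ 0.55754275 -0.20604949  0.25293367]
jar [0.386 0.005 0.075]
tape [0.564 0.475 0.038]
bowl [ 0.532 -0.472  0.055]
```

Everything agrees. The stand origin is about (0.5575, -0.206) with yaw -14.1°, and the seated grip height is about 0.246. The pail centre is (0.483, 0.197), and the grip is at (0.404, 0.138, 0.097) with the bail heading -143.5°. I'll grip 25 mm off the grip's middle so the hook can pass beside the fingers. First I'll move above it.

```bash
python3 -m pendant '[[0,0,0.03,-15,-17,-10,0.47],[0,0,0.08,-45,-50,-15,0.47],[0,0,0.15,-80,-90,-10,0.47],[0,0,0.22,-115,-130,0,0.47],[0,0,0.29,-150,-170,10,0.47],[0,0,0.36,-185,-207,20,0.47],[0,0,0.43,-220,-245,30,0.47],[0,0,0.5,-255,-283,40,0.47],[0,0,0.54,-285,-315,48,0.47],[0,0,0.55,-301,-333,50,0.47]]' && python3 -m pendant '[[0,0,0,0,0,0,0.47],[0,0,0,0,0,0,0.47],[0,0,0,0,0,0,0.47],[0,0,0,0,0,0,0.47],[0,0,0,0,0,0,0.47],[0,0,0,0,0,0,0.47],[0,0,0,0,0,0,0.47],[0,0,0,0,0,0,0.47],[0,0,0,0,0,0,0.47],[0,0,0,0,0,0,0.47]]'
```

```text
time: 1.1
tcp_pos: [0.388, 0.1554, 0.1803]
orientation: [-3.14, -0.0, 2.206]
force: [0.9, 0.2, -0.5]
opening: 0.0402
grasp_force: 0.0
time: 2.1
tcp_pos: [0.3885, 0.158, 0.1813]
orientation: [-3.142, 0.0, 2.208]
force: [0.5, -0.2, -0.2]
opening: 0.0403
grasp_force: 0.0
```

```bash
python3 -m pendant '[[0,0,0,0,0,8,0.47],[0,0,0,0,0,18,0.47],[0,0,0,0,0,28,0.47],[0,0,0,0,0,38,0.47],[0,0,0,0,0,48,0.47],[0,0,0,0,0,56,0.47],[0,0,0,0,0,62,0.47],[0,0,0,0,0,65,0.47],[0,0,0,0,0,65,0.47],[0,0,0,0,0,65,0.47]]'
python3 - <<'E'
from h import *
o=[]
for n,(x,y,w,h) in(("scene",(345,165,80,80)),("top",(235,260,80,80))):
    im,d=ctrl.camera(n);o.append(cv2.resize(im[y:y+h,x:x+w],(400,400),interpolation=cv2.INTER_CUBIC))
cv2.imwrite("pics/near1.png",np.hstack(o))
E
```

```text
time: 3.1
tcp_pos: [0.3888, 0.1581, 0.1165]
orientation: [3.141, 0.0, 2.208]
force: [0.2, 1.1, 0.1]
opening: 0.0401
grasp_force: 0.0
```

View pics/near1.png

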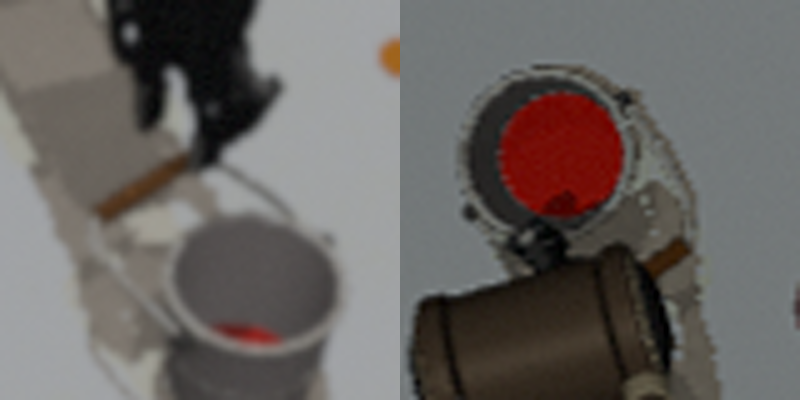

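The fingers straddle the grip at its right-hand end (scene crop about (190,155)), and the rim is clear. I'll descend and close.

```bash
python3 -m pendant '[[0,0,0,0,0,5,0.47],[0,0,0,0,0,10,0.47],[0,0,0,0,0,15,0.47],[0,0,0,0,0,20,0.47],[0,0,0,0,0,25,0.47],[0,0,0,0,0,30,0.47],[0,0,0,0,0,34,0.47],[0,0,0,0,0,36,0.47],[0,0,0,0,0,36,0.47],[0,0,0,0,0,36,0.47]]' &&  python3 -m pendant '[[0,0,0,0,0,0,0.4],[0,0,0,0,0,0,0.35],[0,0,0,0,0,0,0.3],[0,0,0,0,0,0,0.25],[0,0,0,0,0,0,0.2],[0,0,0,0,0,0,0.17],[0,0,0,0,0,0,0.1],[0,0,0,0,0,0,0],[0,0,0,0,0,0,0],[0,0,0,0,0,0,0]]'
```

```text
time: 4.2
tcp_pos: [0.3886, 0.1581, 0.0803]
orientation: [3.141, 0.0, 2.208]
force: [0.0, 0.6, -0.4]
opening: 0.0403
grasp_force: 0.0
time: 5.2
tcp_pos: [0.3891, 0.1583, 0.0805]
orientation: [3.14, 0.0, 2.208]
force: [2.1, 1.9, -0.6]
opening: 0.0122
grasp_force: 58.4
```

```bash
python3 -m pendant '[[0,0,0,0,0.5,-5.5,0],[0,0,0,0,1.3,-10.7,0],[0,0,0,0,2.3,-15.8,0],[0,0,0,0,3.6,-20.9,0],[0,0,0,0,5.2,-25.9,0],[0,0,0,0,7,-30.8,0],[0,0,0,0,9.1,-35.6,0],[0,0,0,0,11.5,-40.2,0],[0,0,0,0,14,-44.8,0],[0,0,0,0,16.9,-49.2,0]]'
python3 - <<'E'
from h import *
im,d=ctrl.camera("scene");x,y,w,h=335,145,100,100
cv2.imwrite("pics/near2.png",cv2.resize(im[y:y+h,x:x+w],(500,500),interpolation=cv2.INTER_CUBIC))
E
```

```text
time: 6.2
tcp_pos: [0.402, 0.1682, 0.1297]
orientation: [-3.141, -0.0, 2.208]
force: [0.9, 0.6, -3.1]
opening: 0.0117
grasp_force: 58.4
```

View pics/near2.png

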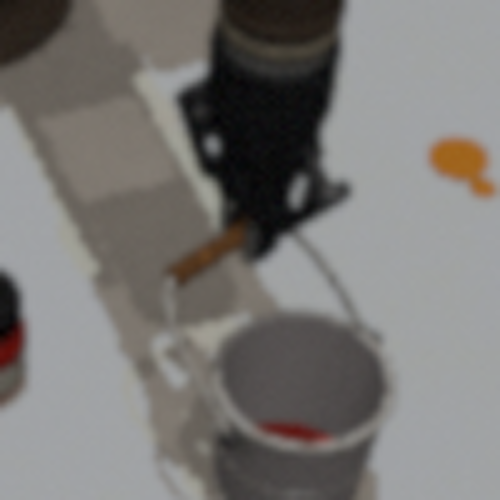

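The bail is rising with the fingers on its right part, and the pail is still standing. I'll continue the arc.

```bash
python3 -m pendant '[[0,0,0,0,3,-4.3,0],[0,0,0,0,6.3,-8.4,0],[0,0,0,0,9.8,-12.3,0],[0,0,0,0,13.4,-16,0],[0,0,0,0,17.3,-19.5,0],[0,0,0,0,21.3,-22.9,0],[0,0,0,0,25.5,-26,0],[0,0,0,0,29.9,-28.9,0],[0,0,0,0,34.4,-31.5,0],[0,0,0,0,39.1,-34,0]]'
```

```text
time: 7.25
tcp_pos: [0.4335, 0.1914, 0.1634]
orientation: [-3.141, -0.0, 2.208]
force: [0.9, 0.8, -4.2]
opening: 0.0118
grasp_force: 58.4
```

```bash
python3 -m pendant '[[0,0,0,0,4.8,-1,0],[0,0,0,0,9.6,-2,0],[0,0,0,0,14.6,-3.4,0],[0,0,0,0,19.6,-4.7,0],[0,0,0,0,24.8,-5.8,0],[0,0,0,0,29.9,-6.6,0],[0,0,0,0,35.1,-7.2,0],[0,0,0,0,38.6,-7.5,0],[0,0,0,0,42.1,-7.6,0],[0,0,0,0,43.8,-7.6,0]]';  python3 - <<'E'
from h import *
im,d=ctrl.camera("scene");x,y,w,h=345,145,100,120
a=cv2.resize(im[y:y+h,x:x+w],(500,600),interpolation=cv2.INTER_CUBIC)
im,d=ctrl.camera("top");x,y,w,h=235,260,60,120
a=np.hstack([a,cv2.resize(im[y:y+h,x:x+w],(300,600),interpolation=cv2.INTER_CUBIC)])
cv2.imwrite("pics/near3.png",a)
E
```

```text
time: 8.25
tcp_pos: [0.4696, 0.2183, 0.1719]
orientation: [3.14, -0.0, 2.208]
force: [-2.0, 1.7, 6.3]
opening: 0.0119
grasp_force: 59.4
```

View pics/near3.png

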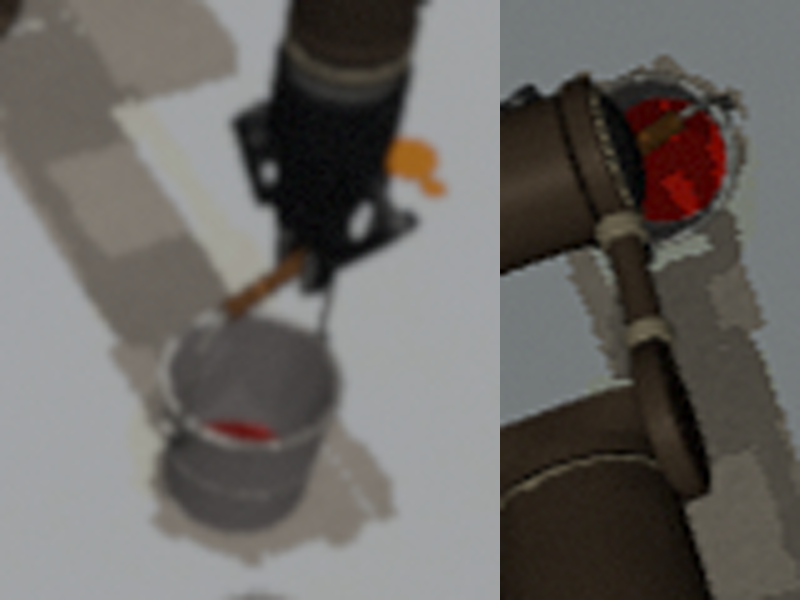

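The bail is upright over the standing pail (grip at scene crop (265,285)), but I'm pressing down about 6 N. I'll ease up, hold briefly, then lift slowly.

```bash
python3 -m pendant '[[0,0,0,0,0,-1,0],[0,0,0,0,0,-2,0],[0,0,0,0,0,-2,0],[0,0,0,0,0,-2,0],[0,0,0,0,0,-2,0],[0,0,0,0,0,-2,0],[0,0,0,0,0,-3,0],[0,0,0,0,0,-4,0],[0,0,0,0,0,-6,0],[0,0,0,0,0,-8,0]]'; python3 -m pendant '[[0,0,0,0,0,-2,0],[0,0,0,0,0,-4,0],[0,0,0,0,0,-6,0],[0,0,0,0,0,-9,0],[0,0,0,0,0,-12,0],[0,0,0,0,0,-15,0],[0,0,0,0,0,-18,0],[0,0,0,0,0,-20,0],[0,0,0,0,0,-20,0],[0,0,0,0,0,-20,0]]';  python3 - <<'E'
from h import *
im,d=ctrl.camera("scene");x,y,w,h=345,125,100,120
a=cv2.resize(im[y:y+h,x:x+w],(500,600),interpolation=cv2.INTER_CUBIC)
cv2.imwrite("pics/near4.png",a)
E
```

```text
time: 9.35
tcp_pos: [0.4683, 0.2172, 0.1788]
orientation: [-3.141, -0.0, 2.208]
force: [0.2, -0.3, -6.6]
opening: 0.0119
grasp_force: 58.4
time: 10.35
tcp_pos: [0.4687, 0.2174, 0.1991]
orientation: [3.142, 0.0, 2.208]
force: [-0.6, -0.4, -5.6]
opening: 0.0123
grasp_force: 58.4
```

View pics/near4.png

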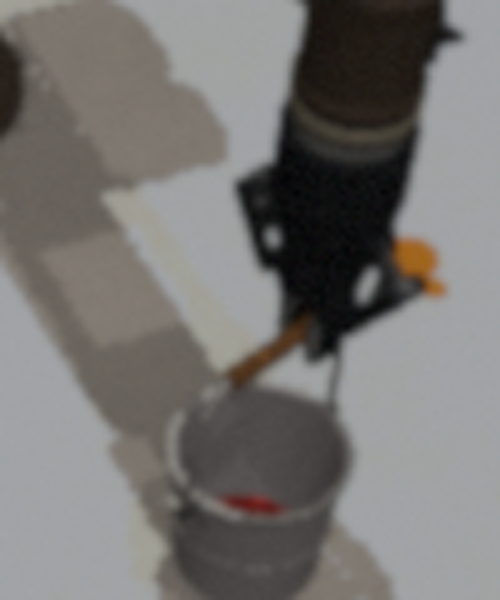

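The pail is off the table, hanging about level, at roughly 5.7 N. I'll check the grip's free end (scene pixel (391,201)) against the tool to get the true lateral offset.

Run:
```python
from h import *
im,d=ctrl.camera("scene");it,dt=ctrl.camera("top")
t=np.array(ctrl.state()["tcp_pos"]);yaw=ctrl.state()["orientation"][2];gx=np.array([np.cos(yaw),np.sin(yaw),0])
for n,i,D,(x,y,w,h) in(("scene",im,d,(375,180,50,40)),("top",it,dt,(235,260,70,50))):
    m=cv2.inRange(cv2.cvtColor(i,cv2.COLOR_BGR2HSV)[y:y+h,x:x+w],(6,110,50),(20,255,255))
    p=np.argwhere(m)[:,::-1]+[x,y]
    W=np.array([plane(n,u,t[2]+.019) for u in p]);s=(W-t)@gx*1000;c=(W-t)@[np.sin(yaw),-np.cos(yaw),0]*1000
    k=np.argsort(s);dz=[dep(n,u,D)[2].round(3) for u in p]
    print(n,len(p),"along",s.min().round(1),s.max().round(1),"across at far/near",c[k[:4]].mean().round(1),c[k[-4:]].mean().round(1),"depth z far/near",[dz[j] for j in k[:6]],[dz[j] for j in k[-6:]])
```

```text
scene 45 along -64.8 -2.7 across at far/near 4.0 -1.2 depth z far/near [np.float64(0.221), np.float64(0.224), np.float64(0.217), np.float64(0.219), np.float64(0.219), np.float64(0.222)] [np.float64(0.224), np.float64(0.214), np.float64(0.219), np.float64(0.221), np.float64(0.222), np.float64(0.217)]
top 35 along -63.9 37.1 across at far/near -0.7 16.8 depth z far/near [np.float64(0.031), np.float64(0.222), np.float64(0.221), np.float64(0.217), np.float64(0.216), np.float64(0.222)] [np.float64(0.228), np.float64(0.222), np.float64(0.223), np.float64(0.219), np.float64(0.557), np.float64(0.551)]
```

The grip centre sits 25 mm along tool -x as planned, and the grip is level. Now I'll lift to passing height and carry the pail over.

```bash
python3 -m pendant '[[0,0,0,0,0,-3,0],[0,0,0,0,0,-9,0],[0,0,0,0,0,-18,0],[0,0,0,0,0,-28,0],[0,0,0,0,0,-38,0],[0,0,0,0,0,-48,0],[0,0,0,0,0,-58,0],[0,0,0,0,0,-67,0],[0,0,0,0,0,-73,0],[0,0,0,0,0,-75.5,0]]'; python3 -m pendant '[[0,0,0,-3,-2.5,0,0],[0,0,0,-9,-7.5,0,0],[0,0,0,-19,-16,0,0],[0,0,0,-31,-26,0,0],[0,0,0,-44,-37,0,0],[0,0,0,-57,-48,0,0],[0,0,0,-70,-58.5,0,0],[0,0,0,-83,-69.5,0,0],[0,0,0,-96,-80,0,0],[0,0,0,-109,-91,0,0]]'; python3 -m pendant '[[0,0,0,-13,-11,0,0],[0,0,0,-26,-22,0,0],[0,0,0,-40,-33.5,0,0],[0,0,0,-54,-45,0,0],[0,0,0,-68,-57,0,0],[0,0,0,-82,-68.5,0,0],[0,0,0,-96,-80,0,0],[0,0,0,-109,-91,0,0],[0,0,0,-121,-101,0,0],[0,0,0,-131,-109.5,0,0]]'; python3 -m pendant '[[0,0,0.03,-10,-8.5,0,0],[0,0,0.09,-19,-16,0,0],[0,0,0.18,-27,-22.5,0,0],[0,0,0.29,-34,-28,0,0],[0,0,0.41,-39,-32.5,0,0],[0,0,0.53,-43,-36,0,0],[0,0,0.65,-44.5,-37,0,0],[0,0,0.76,-44.5,-37,0,0],[0,0,0.84,-44.5,-37,0,0],[0,0,0.883,-44.5,-37,0,0]]'; python3 -m pendant '[[0,0,0,0,0,0,0],[0,0,0,0,0,0,0],[0,0,0,0,0,0,0],[0,0,0,0,0,0,0],[0,0,0,0,0,0,0],[0,0,0,0,0,0,0],[0,0,0,0,0,0,0],[0,0,0,0,0,0,0],[0,0,0,0,0,0,0],[0,0,0,0,0,0,0]]'
python3 - <<'E'
from h import *
im,d=ctrl.camera("scene");x,y,w,h=215,115,120,160
a=cv2.resize(im[y:y+h,x:x+w],(450,600),interpolation=cv2.INTER_CUBIC)
im,d=ctrl.camera("top");x,y,w,h=345,200,93,160
a=np.hstack([a,cv2.resize(im[y:y+h,x:x+w],(349,600),interpolation=cv2.INTER_CUBIC)])
cv2.imwrite("pics/pre.png",a)
E
```

```text
time: 11.5
tcp_pos: [0.4691, 0.2175, 0.2756]
orientation: [3.14, 0.0, 2.208]
force: [-0.8, -0.3, -6.6]
opening: 0.0118
grasp_force: 58.5
time: 12.5
tcp_pos: [0.4597, 0.0736, 0.2743]
orientation: [-3.141, 0.0, 2.207]
force: [0.5, 0.9, -5.8]
opening: 0.012
grasp_force: 58.5
time: 13.5
tcp_pos: [0.4492, -0.0967, 0.2744]
orientation: [-3.141, -0.0, 2.206]
force: [-0.1, -0.8, -7.1]
opening: 0.012
grasp_force: 58.4
time: 14.5
tcp_pos: [0.4467, -0.1531, 0.2745]
orientation: [-3.141, -0.0, 1.321]
force: [-0.5, 0.0, -5.4]
opening: 0.012
grasp_force: 58.5
time: 15.5
tcp_pos: [0.447, -0.1526, 0.2746]
orientation: [3.142, 0.0, 1.325]
force: [0.2, 0.4, -6.0]
opening: 0.0124
grasp_force: 58.5
```

View pics/pre.png

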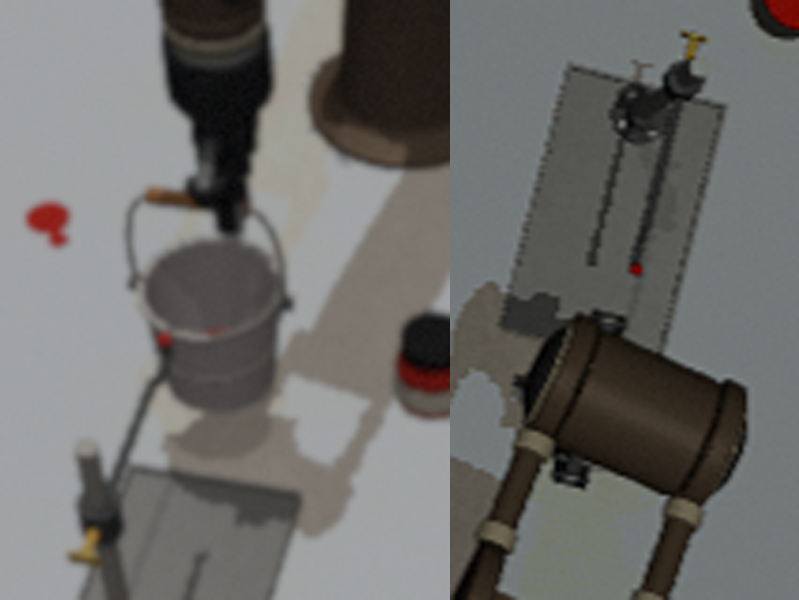

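Run:
```python
from h import *
a=plane("top",(394.4,271.3),.25);b=plane("top",(404,229),.252);print("arm heading",np.degrees(np.arctan2(*(b-a)[[1,0]])),a.round(4))
im,d=ctrl.camera("scene");s=ctrl.state();t=np.array(s["tcp_pos"]);yaw=s["orientation"][2];gx=np.array([np.cos(yaw),np.sin(yaw),0]);gy=np.array([np.sin(yaw),-np.cos(yaw),0])
x,y,w,h=240,155,40,20
m=cv2.inRange(cv2.cvtColor(im,cv2.COLOR_BGR2HSV)[y:y+h,x:x+w],(6,110,50),(20,255,255));p=np.argwhere(m)[:,::-1]+[x,y]
W=np.array([plane("scene",u,t[2]+.019) for u in p]);q=(W-t)@np.c_[gx,gy]*1000;q=q[q[:,0].argsort()];print(len(q),"far end",q[:4].mean(0),q[-4:].mean(0))
z=[dep("scene",u,d)[2] for u in p];print("z",np.round(np.sort(z),3)[[0,len(z)//2,-1]])
O=np.array([.5575,-.206,0]);v=np.array([.970,-.244,0]);n=np.array([.244,.970,0]);G=t-.025*gx
print("grip in stand x,y",(G-O)@v,(G-O)@n,"move tool to seat x,y",-(G-O)@gx*1000,-(G-O)@gy*1000,"z",(G[2]+.0185-.246))
```

```text
arm heading -13.04804770252898 [ 0.5425 -0.2036  0.25  ]
27 far end [-58.76421517   1.37703704] [-29.58131669   3.55018036]
z [0.293 0.296 0.354]
grip in stand x,y -0.12021095898951734 -0.00014054317102464957 move tool to seat x,y 0.09186894370278441 120.1848085937538 z 0.04709872598112719
```

```bash
python3 -m pendant '[[0,0,0,0,1,0,0],[0,0,0,0,3,0,0],[0,0,0,0,7,0,0],[0,0,0,0,12,0,0],[0,0,0,0,18,0,0],[0,0,0,0,24,0,0],[0,0,0,0,31,0,0],[0,0,0,0,38,0,0],[0,0,0,0,45,0,0],[0,0,0,0,52,0,0]]'; python3 -m pendant '[[0,0,0,0,8,0,0],[0,0,0,0,16,0,0],[0,0,0,0,24,0,0],[0,0,0,0,32,0,0],[0,0,0,0,40,0,0],[0,0,0,0,48,0,0],[0,0,0,0,55,0,0],[0,0,0,0,61,0,0],[0,0,0,0,65.5,0,0],[0,0,0,0,68,0,0]]'; python3 -m pendant '[[0,0,0,0,0,0,0],[0,0,0,0,0,0,0],[0,0,0,0,0,0,0],[0,0,0,0,0,0,0],[0,0,0,0,0,1,0],[0,0,0,0,0,3,0],[0,0,0,0,0,6,0],[0,0,0,0,0,9,0],[0,0,0,0,0,12,0],[0,0,0,0,0,15,0]]'
python3 - <<'E'
from h import *
im,d=ctrl.camera("scene");x,y,w,h=215,140,90,120
a=cv2.resize(im[y:y+h,x:x+w],(450,600),interpolation=cv2.INTER_CUBIC)
im,d=ctrl.camera("top");x,y,w,h=365,210,70,120
a=np.hstack([a,cv2.resize(im[y:y+h,x:x+w],(350,600),interpolation=cv2.INTER_CUBIC)])
cv2.imwrite("pics/over.png",a)
E
```

```text
time: 16.65
tcp_pos: [0.498, -0.1654, 0.2745]
orientation: [-3.141, -0.0, 1.325]
force: [0.0, -0.3, -5.9]
opening: 0.0124
grasp_force: 58.4
time: 17.65
tcp_pos: [0.5638, -0.1819, 0.2745]
orientation: [3.142, 0.0, 1.325]
force: [0.5, 0.6, -5.8]
opening: 0.0121
grasp_force: 58.5
time: 18.65
tcp_pos: [0.5633, -0.1818, 0.2592]
orientation: [-3.141, -0.0, 1.325]
force: [0.1, 0.8, -6.3]
opening: 0.0122
grasp_force: 58.4
```

View pics/over.png

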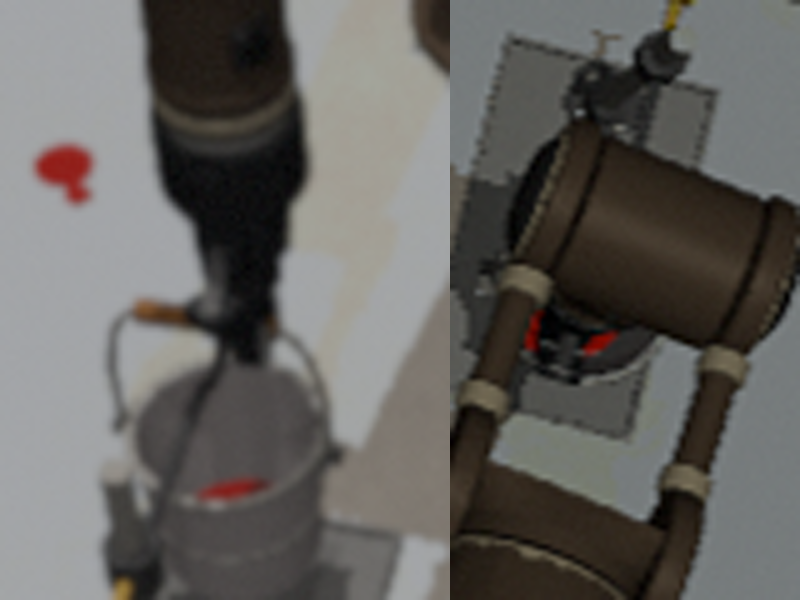

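The rod runs under the grip's middle (scene crop (215,345)), to the left of the fingers, and the tip is now in front. I'll lower toward the seat, slowing down at the end.

```bash
python3 -m pendant '[[0,0,0,0,0,3,0],[0,0,0,0,0,6,0],[0,0,0,0,0,9,0],[0,0,0,0,0,12,0],[0,0,0,0,0,15,0],[0,0,0,0,0,18,0],[0,0,0,0,0,20,0],[0,0,0,0,0,21,0],[0,0,0,0,0,22,0],[0,0,0,0,0,22,0]]'; python3 -m pendant '[[0,0,0,0,0,0.5,0],[0,0,0,0,0,1,0],[0,0,0,0,0,1.5,0],[0,0,0,0,0,2,0],[0,0,0,0,0,2.5,0],[0,0,0,0,0,3,0],[0,0,0,0,0,3.5,0],[0,0,0,0,0,4,0],[0,0,0,0,0,4,0],[0,0,0,0,0,4,0]]'
```

```text
time: 19.75
tcp_pos: [0.5634, -0.1818, 0.2375]
orientation: [-3.142, -0.0, 1.325]
force: [-0.7, 0.5, -6.5]
opening: 0.0121
grasp_force: 58.4
time: 20.75
tcp_pos: [0.5634, -0.1818, 0.2335]
orientation: [-3.142, -0.0, 1.325]
force: [0.9, -0.5, -6.7]
opening: 0.0124
grasp_force: 58.5
```

```bash
python3 -m pendant '[[0,0,0,0,0,0.5,0],[0,0,0,0,0,1,0],[0,0,0,0,0,1.5,0],[0,0,0,0,0,2,0],[0,0,0,0,0,2.5,0],[0,0,0,0,0,3,0],[0,0,0,0,0,3,0],[0,0,0,0,0,3,0],[0,0,0,0,0,3,0],[0,0,0,0,0,3,0]]'
```

```text
time: 21.75
tcp_pos: [0.5634, -0.1818, 0.2307]
orientation: [3.142, 0.0, 1.325]
force: [-0.4, 0.4, -5.1]
opening: 0.0124
grasp_force: 58.5
```

```bash
python3 -m pendant '[[0,0,0,0,0,0.3,0],[0,0,0,0,0,0.6,0],[0,0,0,0,0,0.9,0],[0,0,0,0,0,1.2,0],[0,0,0,0,0,1.5,0],[0,0,0,0,0,1.5,0],[0,0,0,0,0,1.5,0],[0,0,0,0,0,1.5,0],[0,0,0,0,0,1.5,0],[0,0,0,0,0,1.5,0]]'
```

```text
time: 22.75
tcp_pos: [0.5636, -0.1817, 0.2296]
orientation: [3.141, -0.0, 1.325]
force: [-3.3, 2.0, 3.5]
opening: 0.0122
grasp_force: 59.4
```

```bash
python3 -m pendant '[[0,0,0,0,0,0.3,0],[0,0,0,0,0,0.6,0],[0,0,0,0,0,0.9,0],[0,0,0,0,0,1.2,0],[0,0,0,0,0,1.5,0],[0,0,0,0,0,1.5,0],[0,0,0,0,0,1.5,0],[0,0,0,0,0,1.5,0],[0,0,0,0,0,1.5,0],[0,0,0,0,0,1.5,0]]'
```

```text
time: 23.75
tcp_pos: [0.5637, -0.1817, 0.2292]
orientation: [3.141, -0.0, 1.325]
force: [-3.7, 4.2, 8.1]
opening: 0.0121
grasp_force: 59.9
```

That call pressed about 14 N on the hook, with a forward push of about 4.6 N, so the grip is touching the rear slope. I'll ease up, shift 3 mm to the front and lower again gently.

```bash
python3 -m pendant '[[0,0,0,0,0,-1,0],[0,0,0,0,0,-2,0],[0,0,0,0,0,-3,0],[0,0,0,0,-1,-3,0],[0,0,0,0,-2,-3,0],[0,0,0,0,-3,-3,0],[0,0,0,0,-3,-2.5,0],[0,0,0,0,-3,-2,0],[0,0,0,0,-3,-1.5,0],[0,0,0,0,-3,-1.5,0]]'
```

```text
time: 24.75
tcp_pos: [0.5609, -0.1815, 0.2298]
orientation: [3.14, 0.001, 1.325]
force: [1.2, -1.0, 1.9]
opening: 0.012
grasp_force: 59.2
```

```bash
python3 -m pendant '[[0,0,0,0,0,-0.3,0],[0,0,0,0,0.5,-0.3,0],[0,0,0,0,1,-0.3,0],[0,0,0,0,1.2,-0.3,0],[0,0,0,0,1.2,-0.3,0],[0,0,0,0,1.2,-0.3,0],[0,0,0,0,1.2,-0.3,0],[0,0,0,0,1.2,-0.3,0],[0,0,0,0,1.2,-0.3,0],[0,0,0,0,1.2,-0.3,0]]'
python3 - <<'E'
from h import *
im,d=ctrl.camera("scene");cv2.imwrite("pics/seat_s.png",im);s=ctrl.state();t=np.array(s["tcp_pos"]);yaw=s["orientation"][2]
O=np.array([.5575,-.206,0]);v=np.array([.970,-.244,0]);n=np.array([.244,.970,0])
gx=np.array([np.cos(yaw),np.sin(yaw),0]);G=t-.025*gx;print("by tool",(G-O)@v*1000,(G-O)@n*1000)
u0=pix("scene",[*G[:2],t[2]+.0185]).astype(int);x,y=u0-[30,14];w,h=60,28;print(u0)
m=cv2.inRange(cv2.cvtColor(im,cv2.COLOR_BGR2HSV)[y:y+h,x:x+w],(6,100,40),(20,255,255));p=np.argwhere(m)[:,::-1]+[x,y]
W=np.array([plane("scene",q,t[2]+.0185) for q in p])-O;a=np.c_[W@v,W@n]*1000;a=a[a[:,1].argsort()]
print(len(a),"grip seen x,y: ends",a[:4].mean(0),a[-4:].mean(0),"z",np.round(np.median([dep("scene",q,d)[2] for q in p]),3))
E
```

```text
time: 25.75
tcp_pos: [0.5611, -0.1814, 0.2295]
orientation: [-3.14, 0.0, 1.325]
force: [-2.2, -1.2, 5.2]
opening: 0.012
grasp_force: 59.6
by tool -2.4841353745290835 -0.27337628648763795
[257 210]
28 grip seen x,y: ends [ -3.68452006 -37.30619234] [-2.50684231 -2.05724675] z 0.253
```

```bash
python3 -m pendant '[[0,0,0,0,0,-0.3,0],[0,0,0,0,0,-0.6,0],[0,0,0,0,0,-0.9,0],[0,0,0,0,0,-0.9,0],[0,0,0,0,0,-0.9,0],[0,0,0,0,0,-0.9,0],[0,0,0,0,0,-0.9,0],[0,0,0,0,0,-0.9,0],[0,0,0,0,0,-0.9,0],[0,0,0,0,0,-0.9,0]]'
```

```text
time: 26.8
tcp_pos: [0.5614, -0.1813, 0.2299]
orientation: [-3.141, 0.0, 1.325]
force: [-2.1, -4.0, -1.2]
opening: 0.0125
grasp_force: 59.0
```

The hook carries about 5 N and the fingers about 1 N, with the grip seated at height 0.248 and stand x about -2 mm. I'll open gently.

```bash
python3 -m pendant '[[0,0,0,0,0,0,0.14],[0,0,0,0,0,0,0.15],[0,0,0,0,0,0,0.16],[0,0,0,0,0,0,0.18],[0,0,0,0,0,0,0.2],[0,0,0,0,0,0,0.24],[0,0,0,0,0,0,0.28],[0,0,0,0,0,0,0.32],[0,0,0,0,0,0,0.36],[0,0,0,0,0,0,0.4]]'; python3 -m pendant '[[0,0,0,0,0,0,0.45],[0,0,0,0,0,0,0.45],[0,0,0,0,0,0,0.45],[0,0,0,0,0,0,0.45],[0,0,0,0,0,0,0.45],[0,0,0,0,0,0,0.45],[0,0,0,0,0,0,0.45],[0,0,0,0,0,0,0.45],[0,0,0,0,0,0,0.45],[0,0,0,0,0,0,0.45]]'
python3 - <<'E'
from h import *
im,d=ctrl.camera("scene");x,y,w,h=215,150,90,120
a=cv2.resize(im[y:y+h,x:x+w],(450,600),interpolation=cv2.INTER_CUBIC)
im,d=ctrl.camera("top");x,y,w,h=365,210,70,120
a=np.hstack([a,cv2.resize(im[y:y+h,x:x+w],(350,600),interpolation=cv2.INTER_CUBIC)])
cv2.imwrite("pics/rel.png",a)
E
```

```text
time: 27.8
tcp_pos: [0.5617, -0.1813, 0.2303]
orientation: [3.142, -0.0, 1.325]
force: [0.2, -0.5, -0.5]
opening: 0.0342
grasp_force: 0.0
time: 28.8
tcp_pos: [0.5616, -0.1813, 0.2303]
orientation: [-3.142, -0.0, 1.325]
force: [-1.0, 0.1, 0.2]
opening: 0.0387
grasp_force: 0.0
```

View pics/rel.png

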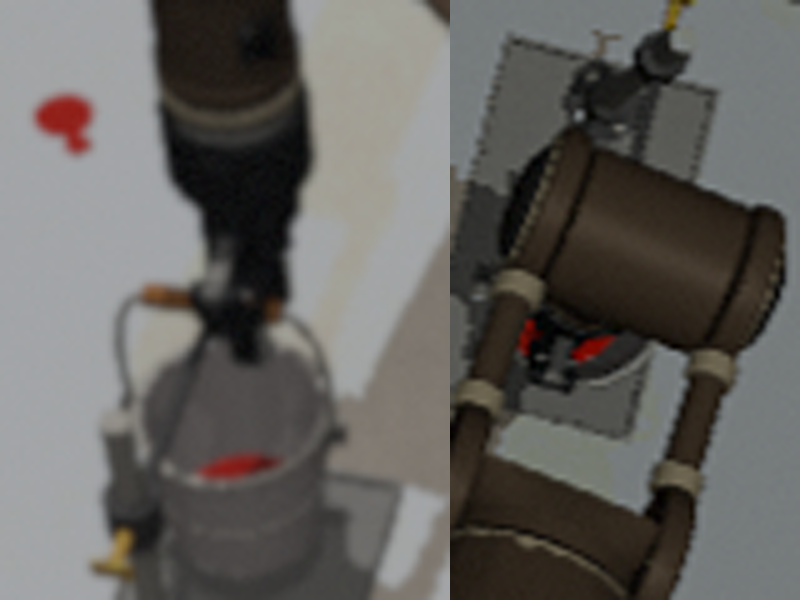

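The pail hangs level on the hook, with the grip at crop (165-285,300) over the rod and the fingers open and clear. I'll retreat straight up.

```bash
python3 -m pendant '[[0,0,0,0,0,-3,0.45],[0,0,0,0,0,-7,0.45],[0,0,0,0,0,-12,0.45],[0,0,0,0,0,-18,0.45],[0,0,0,0,0,-26,0.45],[0,0,0,0,0,-38,0.45],[0,0,0,0,0,-52,0.45],[0,0,0,0,0,-68,0.45],[0,0,0,0,0,-84,0.45],[0,0,0,0,0,-100,0.45]]'; python3 -m pendant '[[0,0,0,0,0,-5,0.45],[0,0,0,0,0,-5,0.45],[0,0,0,0,0,-5,0.45],[0,0,0,0,0,-5,0.45],[0,0,0,0,0,-5,0.45],[0,0,0,0,0,-5,0.45],[0,0,0,0,0,-5,0.45],[0,0,0,0,0,-5,0.45],[0,0,0,0,0,-5,0.45],[0,0,0,0,0,-5,0.45]]'
python3 - <<'E'
from h import *
im,d=ctrl.camera("scene");im2,_=ctrl.camera("scene");print("motion between frames",np.abs(im[190:280,225:300].astype(int)-im2[190:280,225:300]).mean())
x,y,w,h=227,196,60,28
O=np.array([.5575,-.206,0]);v=np.array([.970,-.244,0]);n=np.array([.244,.970,0])
m=cv2.inRange(cv2.cvtColor(im,cv2.COLOR_BGR2HSV)[y:y+h,x:x+w],(6,100,40),(20,255,255));p=np.argwhere(m)[:,::-1]+[x,y]
W=np.array([plane("scene",q,.2485) for q in p])-O;a=np.c_[W@v,W@n]*1000;a=a[a[:,1].argsort()]
print(len(a),"grip ends",a[:4].mean(0),a[-4:].mean(0),"mean x",a[:,0].mean(),"z",[np.round(dep("scene",q,d)[2],3) for q in p[::8]])
E
```

```text
time: 29.9
tcp_pos: [0.5619, -0.1814, 0.3323]
orientation: [3.14, 0.0, 1.325]
force: [0.3, -0.2, -0.2]
opening: 0.0383
grasp_force: 0.0
time: 30.9
tcp_pos: [0.5616, -0.1814, 0.3353]
orientation: [3.142, 0.0, 1.325]
force: [-0.2, -0.7, -1.0]
opening: 0.0382
grasp_force: 0.0
motion between frames 0.6856296296296296
81 grip ends [ -2.51534431 -36.18919255] [-0.18239145 34.03490127] mean x -1.24367525089698 z [np.float64(0.253), np.float64(0.255), np.float64(0.251), np.float64(0.254), np.float64(0.252), np.float64(0.25), np.float64(1.257), np.float64(0.255), np.float64(0.249), np.float64(0.253), np.float64(0.249)]
```

The grip is seated and centred (stand x about -1 mm, y about -1 mm), level and still, and the robot is clear. Handing in.

```bash
python3 -c "
from cell import ctrl
print(ctrl.finish_job())"
```

```text
the job is handed in; nothing more can be done
None
```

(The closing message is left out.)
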